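# Click the popped-up charging port back in

## Robot

A 6-joint arm with a two-finger parallel gripper is mounted at the origin on a cart in front of the work surface, level with it; the furniture and walls round the work are solid. World frame = base frame: x ahead of the robot, y to its left, z up, the work surface at z = 0. Lengths are in m, angles in rad, forces in N, time in s.
With the tool pointing down it reaches from about 0.225 to 0.875 m from the base axis. Payload 3.4 kg.
Tool frame: the origin (TCP) lies on the mounting face of the last link; the fingertips stand 173 mm ahead of it and the grasp point (between the pads) lies 155 mm ahead of it; x points along the fingers, y is the direction in which the jaws open and shut, and the axes are right-handed (so a half turn about x gives the same grasp; the last joint's range is limited). The gripper opens to 85 mm and grips with 20 to 120 N. Pads are 22 mm wide; open, the fingers measure 114 mm over their backs; the gripper's body (76 mm by 85 mm) begins 54 mm behind the grasp point. The pads swing forward as they close: fully open they stand 13 mm farther back than shut.
Start: joints at [-1.417, 0.276, 1.505, -0, 1.361, -0.121], TCP at [0.156, -0.553, 0.405] pointing down, gripper open.
Joint ranges: [-2.89, 2.89], [-0.75, 2.08], [0.22, 2.7], [-1.18, 4.32], [0.11, 2.71], [-2.7, 2.7]. Speed limits (rad/s): [2.57, 2.57, 3.14, 3.14, 3.14, 3.14].

## Interface

Orientations are given as a unit quaternion [w, x, y, z].
In Python, from rig import manip gives the robot as it stands.
- The arm moves only by the tool arm_command, never from a script. Its argument "targets" is a list of rows, each an object with "dp": the shift along the tool's x, y, z in m, a list of three; "turn": the turn, a rotation vector about the tool's x, y, z in degrees, a list of three; "grip": the opening, from -1 (shut) to 1 (fully open). In form: [{"dp": [tx, ty, tz], "turn": [wx, wy, wz], "grip": grip}, ...]. A call has 1 to 8 rows; each row shifts and turns the commanded pose from where the row before left it, along the tool's axes as they then stand; what a row does not reach is not made up. A row lasts 1/10 s, in which the tool goes at most 50 mm and 8.59 degrees, less where a joint would pass 70% of its speed; a pose out of reach is approached as far as the arm can. A call with a gripper value outside its range is refused whole. The fingers move at their own pace and stop on an object; "grip_force" is the grip in N (left out, the last holds). Time passes only in rows, so rows that do not move let the fingers close. It gives the time, the measured TCP pose, the force and the opening at its end, in the units of the state.
- manip.get_state(): the state, without advancing time (a new reading comes with each control period).
- manip.get_image(name): name is "scene" or "side" or "wrist"; returns the picture (384x512x3 uint8, red, green, blue); there is no depth.
- manip.calibration(name): a dict with "fx", "fy", "cx", "cy" (pixels), "R" (3x3) and "t" (3): a world point X has camera coordinates R X + t. Camera axes: x right, y down, z forward; pixel columns grow to the right and rows downward; lengths in m; the calibration is good to about 2 mm. A picture is of the moment at which its call begins: read the wrist's pose just before it. calibration takes no time and is no camera call; for the wrist camera it gives the pose at the moment of the call.
- manip.sign_off(): hands the job in, once; it reports no verdict.
The state is a dict: "clock": time; "qpos": joint angles; "qd": joint speeds; "effort": joint torques, N m; "position": TCP position; "ee_rot": TCP orientation; "contact_force": force on the tool from outside, world axes, zero at the start; "moment": the same for the moment, N m; "width": finger opening in m.
Only numpy, scipy, OpenCV 4.12 (cv2) and the standard library are available. Lean on these libraries where they do the work, as an engineer would, in place of code of your own. Each camera call takes 0.05 s, during which the arm holds its last target.

## Task

Three pop-up charging ports stand among the things on the worktop; two are clicked in and one has been left popped up. Press the popped-up one fully down and let go so that it stays locked in like its neighbours, and do not let the other two pop up.

Things in the scene. Friction and masses are not known exactly. Their poses are not given: they have to be found in the camera images.
- port_1_top (a point): Centre of the top face of a pop-up charging port's cap. The port: an aluminium puck fixed to the worktop, 80 mm across, 45 mm high, with a round grey cap 44 mm across in its middle that slides up and down. Three alike; which one is up, and where, differs. Height of this point over the worktop (z = 0): 67 mm popped up, 56 mm clicked in and locked, 47 mm at the bottom stop.
- port_2_top (a point): Centre of the top face of a pop-up charging port's cap. Same port as the first, same heights. Push-push catch: a popped-up cap (67 mm) pushed to the stop (47 mm) and let go rises only to 56 mm and stays locked; a locked cap pushed to the stop and let go pops up to 67 mm. At the start two are locked, one is up.
- port_3_top (a point): Centre of the top face of a pop-up charging port's cap. Same port as the first, same heights and catch. A popped-up cap pushes back with about 3 N at once, rising to 7 N at the stop (more when pushed fast). A locked cap yields only above 5 N, so a touch of 2 or 3 N leaves it as it is.
Not all that is in view belongs to the job. Leave any orange look-alike of the part that bears port_2_top alone.

How it is judged:
On the way:
1. the popped-up port has been pressed down to its stop (height (world z) of port_2_top below 0.05 m).
At the end, for the whole second after the job is handed in: all three caps are locked in: each top face 52 to 60 mm above the worktop (56 mm is the locked height), with nothing pressing on it (height (world z) of port_1_top between 0.052 and 0.06 m and height (world z) of port_2_top between 0.052 and 0.06 m and height (world z) of port_3_top between 0.052 and 0.06 m); the robot touches nothing.
It fails at once if a port that was clicked in pops up (its top face above 62 mm) (height (world z) of any of port_1_top, port_3_top above 0.062 m).
It also fails if it takes over 32 s, if anything falls off the work surface, if the arm or the gripper's body presses on something with over 40 N, if the wrist force passes 120 N, or if a joint passes its speed limit or range.

## Working session

There is one attempt and no reset: what is moved stays moved. The work goes in short steps, Python scripts to look and compute and a tool call to move; the robot and the scene stay as the last step left them, time stands still between calls to the robot, and variables do not carry over. Pictures are saved under pics/ and viewed, and the job is handed in when it is done.

Besides the shell and the picture viewer there is one more tool, called after "Emit:" by a JSON object that holds its "api" and its "payload", one argument or row to a line. arm_command: Moves the arm, as the interface text tells. Its arguments: {"type":"object","properties":{"targets":{"type":"array"},"grip_force":{"type":"number"}},"required":["targets"]}

```bash
mkdir -p pics; ls; cat > h.py <<'E'
from rig import manip
import cv2, numpy as np
def snap(n,f):
    c=manip.calibration(n); im=manip.get_image(n)
    cv2.imwrite(f'pics/{f}.png',cv2.cvtColor(im,cv2.COLOR_RGB2BGR)); return im,c
def back(c,u,v,z):
    R=np.array(c['R']);t=np.array(c['t']);d=R.T@np.array([(u-c['cx'])/c['fx'],(v-c['cy'])/c['fy'],1]);o=-R.T@t
    return o+d*(z-o[2])/d[2]
def proj(c,X):
    p=np.array(c['R'])@np.array(X)+np.array(c['t']);return c['fx']*p[0]/p[2]+c['cx'],c['fy']*p[1]/p[2]+c['cy']
E
python3 - <<'E'
from h import *
for n in ['scene','side','wrist']: snap(n,n+'0')
print(manip.get_state())
E
```

```text
pics
{'clock': 0.15, 'qpos': array([-1.41697980e+00,  2.76416028e-01,  1.50586040e+00,  1.82777046e-05,
        1.36070660e+00, -1.21026340e-01]), 'qd': array([-3.27272629e-04, -1.73005562e-03, -6.62437719e-03,  4.53010931e-04,
        1.82091934e-05,  9.17675287e-04]), 'effort': array([ 1.89861676e-03, -4.17140615e+01, -2.46033239e+01, -1.75560108e-04,
        7.51795335e-03,  5.44773133e-07]), 'position': array([ 0.15600994, -0.55325503,  0.40405028]), 'ee_rot': array([-0.0963731 , -0.70043882, -0.09735632,  0.70044231]), 'contact_force': array([-1.26259347, -0.59060388, -0.04215715]), 'moment': array([ 0.00972117, -0.02080336, -0.02547884]), 'width': 0.08502577309500475}
```

View pics/scene0.png

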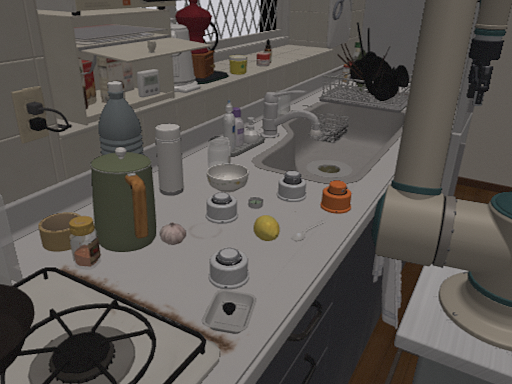

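View pics/side0.png

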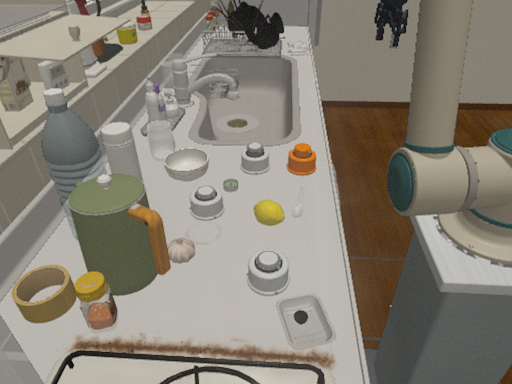

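View pics/wrist0.png

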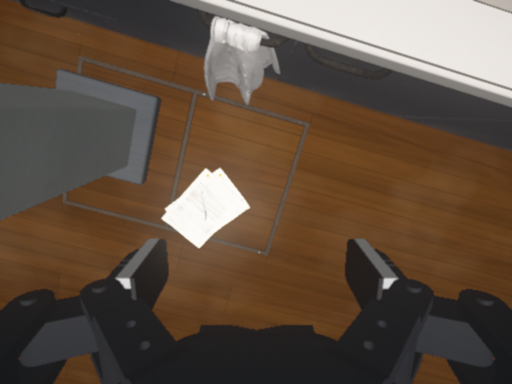

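Scene view candidates: grey ports at (222,206), (292,185) and (229,265), and an orange look-alike at (337,195). The side view shows them at (206,200), (255,157), (268,270) and orange (302,158). I'll zoom in to see which one is up.

```bash
python3 - <<'E'
import cv2,numpy as np
rows=[]
for n,pts in [('scene0',[(222,206),(292,185),(229,265),(337,195)]),('side0',[(206,200),(255,157),(268,270),(302,158)])]:
    im=cv2.imread(f'pics/{n}.png')
    rows.append(np.hstack([cv2.resize(im[v-25:v+25,u-25:u+25],(200,200),interpolation=cv2.INTER_CUBIC) for u,v in pts]))
cv2.imwrite('pics/crops.png',np.vstack(rows))
E
```

```text
(no output)
```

View pics/crops.png

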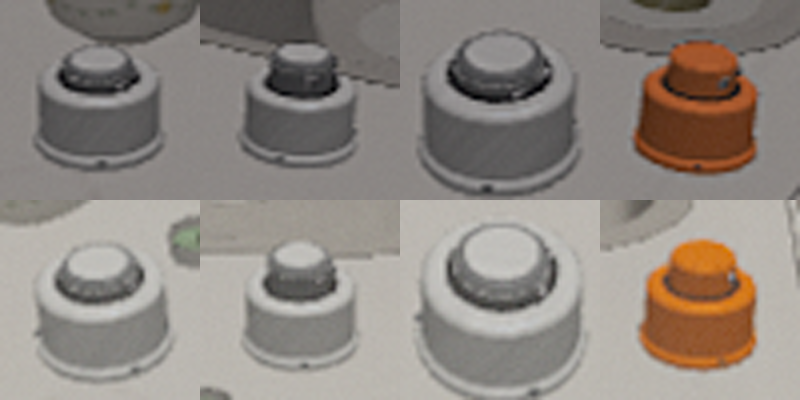

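The second grey port (scene (292,174), side (255,146)) has its cap clearly raised; the other two grey ones are low. Next I'll measure all of them.

```bash
python3 - <<'E'
from h import *
cs={n:manip.calibration(n) for n in('scene','side')}
D={'p2':((292.5,173.7),(255.2,145.7),.067),'pA':((222.0-25+25,181+18),(206-25+25.2,175+16),.056),'pB':((229,240+13.7),(268,245+13.5),.056),'or':((337.2,170+13.5),(302.5,133+13.5),.067)}
for k,(a,b,z) in D.items():
    P=[np.hstack([np.array(c['R']),np.array(c['t'])[:,None]]) for c in cs.values()]
    n=[np.array([(q[0]-c['cx'])/c['fx'],(q[1]-c['cy'])/c['fy']])for q,c in zip((a,b),cs.values())]
    X=cv2.triangulatePoints(P[0],P[1],n[0],n[1]);X=(X[:3]/X[3]).ravel()
    print(k,X.round(4),back(cs['scene'],*a,z).round(4),back(cs['side'],*b,z).round(4))
from scipy.spatial.transform import Rotation as Rn
s=manip.get_state();w,x,y,zz=s['ee_rot'];print(Rn.from_quat([x,y,zz,w]).as_matrix().round(3))
c=manip.calibration('wrist');R=np.array(c['R']);print(-R.T@np.array(c['t']),R.round(2),c['fx'])
for n in cs: 
  c=cs[n];print(n,-np.array(c['R']).T@np.array(c['t']))
# sink/faucet, lemon
for n,l in [('scene',[(313,135),(270,115),(228,180),(267,238)])]:
  for p in l: print(p,back(cs[n],*p,.0).round(3))
E
```

```text
p2 [ 0.5264 -0.2229  0.0644] [ 0.5236 -0.2163  0.067 ] [ 0.526 -0.219  0.067]
pA [ 0.6254 -0.0348  0.0445] [ 0.6108 -0.0108  0.056 ] [ 0.6216 -0.0232  0.056 ]
pB [0.4738 0.1716 0.0509] [0.4698 0.1775 0.056 ] [0.4737 0.177  0.056 ]
or [ 0.4021 -0.2259  0.0644] [ 0.4003 -0.2202  0.067 ] [ 0.4024 -0.2212  0.067 ]
[[-0.     0.271 -0.962]
 [ 0.001 -0.962 -0.271]
 [-1.    -0.001 -0.   ]]
[ 0.22044715 -0.53481527  0.37497571] [[ 0.27 -0.96 -0.  ]
 [-0.93 -0.26  0.26]
 [-0.25 -0.07 -0.96]] 297.5374444408999
scene [0.07608922 0.78375996 0.53362968]
side [0.45492715 0.66126644 0.54806519]
(313, 135) [ 0.682 -0.738  0.   ]
(270, 115) [ 0.947 -0.889  0.   ]
(228, 180) [ 0.727 -0.217  0.   ]
(267, 238) [0.477 0.007 0.   ]
```

Emit:
{"api": "arm_command", "payload": {
  "targets": [
    {"dp": [0,-0.02,-0.04],"turn": [0,0,0],"grip": -1},
    {"dp": [0,-0.02,-0.04],"turn": [0,0,0],"grip": -1},
    {"dp": [0,-0.02,-0.04],"turn": [0,0,0],"grip": -1},
    {"dp": [0,-0.02,-0.04],"turn": [0,0,0],"grip": -1},
    {"dp": [0,-0.02,-0.04],"turn": [0,0,0],"grip": -1},
    {"dp": [0,-0.02,-0.04],"turn": [0,0,0],"grip": -1},
    {"dp": [0,-0.02,-0.04],"turn": [0,0,0],"grip": -1},
    {"dp": [0,-0.02,-0.04],"turn": [0,0,0],"grip": -1}
  ]
}}

```text
clock: 0.95
position: [0.4216, -0.3111, 0.4046]
ee_rot: [-0.097, -0.7, -0.097, 0.701]
contact_force: [0.7, -0.6, 0.4]
width: -0.0001
```

Emit:
{"api": "arm_command", "payload": {
  "targets": [
    {"dp": [0,-0.02,-0.04],"turn": [0,0,0],"grip": -1},
    {"dp": [0,-0.02,-0.04],"turn": [0,0,0],"grip": -1},
    {"dp": [0,0,0],"turn": [0,0,0],"grip": -1},
    {"dp": [0,0,0],"turn": [0,0,0],"grip": -1},
    {"dp": [0,0,0],"turn": [0,0,0],"grip": -1}
  ]
}}

```text
clock: 1.45
position: [0.4862, -0.2528, 0.4044]
ee_rot: [-0.097, -0.7, -0.097, 0.701]
contact_force: [0.3, 1.1, -0.2]
width: -0.0002
```

```bash
python3 - <<'E'
from h import *
s=manip.get_state();print(s['clock'],s['position'],s['ee_rot'],s['contact_force'],s['width'])
im,c=snap('wrist','wrist1')
for n,X in dict(p2=(.525,-.219,.067),orange=(.401,-.221,.067),pA=(.62,-.025,.056)).items(): print(n,proj(c,X))
E
```

```text
1.45 [ 0.48615928 -0.25284986  0.40442213] [-0.09673432 -0.70005104 -0.09666694  0.70087553] [ 0.25371572  1.09115531 -0.20049353] -0.00021505510538323902
p2 (np.float64(234.67167068203312), np.float64(131.25018260872332))
orange (np.float64(208.47519872208153), np.float64(239.89106968528816))
pA (np.float64(58.35310252226367), np.float64(-28.42513370218859))
```

View pics/wrist1.png

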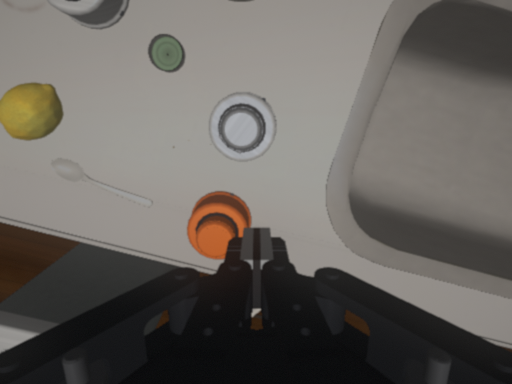

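The wrist view shows the raised grey port with its cap at about (242,130), the orange one at (216,240), and clear counter between them.

```bash
python3 - <<'E'
from h import *
from scipy.spatial.transform import Rotation as Rn
s=manip.get_state();c=manip.calibration('wrist')
im=cv2.imread('pics/wrist1.png');cv2.imwrite('pics/w1c.png',cv2.resize(im[85:170,200:285],(595,595),interpolation=cv2.INTER_CUBIC))
X=back(c,242,130,.067);print(X,back(c,242.5,126.5,.045),back(c,216,240,.067))
w,x,y,z=s['ee_rot'];R=Rn.from_quat([x,y,z,w]).as_matrix()
d=np.array([*X[:2],s['position'][2]])-s['position'];print(d,R.T@d)
E
```

```text
[ 0.5281395  -0.22619571  0.067     ] [ 0.53029729 -0.22513793  0.045     ] [ 0.40304352 -0.22940975  0.067     ]
[0.04216392 0.02697675 0.        ] [-4.46366321e-05 -1.45826471e-02 -4.78840836e-02]
```

View pics/w1c.png

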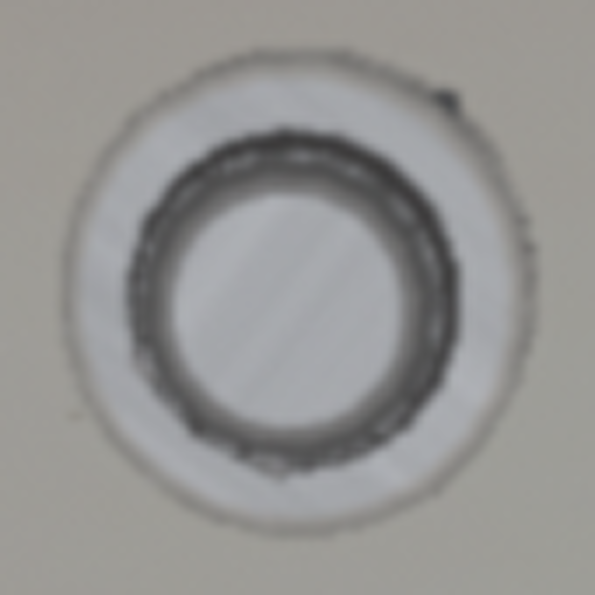

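Emit:
{"api": "arm_command", "payload": {
  "targets": [
    {"dp": [0,-0.008,-0.024],"turn": [0,0,0],"grip": -1},
    {"dp": [0,-0.008,-0.024],"turn": [0,0,0],"grip": -1},
    {"dp": [0.04,0,0],"turn": [0,0,0],"grip": -1},
    {"dp": [0.04,0,0],"turn": [0,0,0],"grip": -1},
    {"dp": [0.04,0,0],"turn": [0,0,0],"grip": -1},
    {"dp": [0.02,0,0],"turn": [0,0,0],"grip": -1},
    {"dp": [0,0,0],"turn": [0,0,0],"grip": -1},
    {"dp": [0,0,0],"turn": [0,0,0],"grip": -1}
  ]
}}

```text
clock: 2.3
position: [0.5283, -0.2252, 0.2652]
ee_rot: [0.096, 0.701, 0.096, -0.7]
contact_force: [-0.2, -0.4, 0.3]
width: -0.0003
```

```bash
python3 - <<'E'
from h import *
s=manip.get_state();print(s['clock'],s['position'],s['contact_force'])
a,_=snap('side','s2');b,_=snap('wrist','w2');c,_=snap('scene','c2')
f=lambda i,u,v,k,n:cv2.resize(i[v-k:v+k,u-k:u+k],(n,n),interpolation=cv2.INTER_CUBIC)
o=np.hstack([f(a,255,145,40,400),f(c,292,170,40,400)])
cv2.imwrite('pics/m2.png',o[:,:,::-1])
E
```

```text
2.3 [ 0.5283124  -0.22518974  0.26516661] [-0.15624562 -0.43789437  0.28397444]
```

View pics/m2.png

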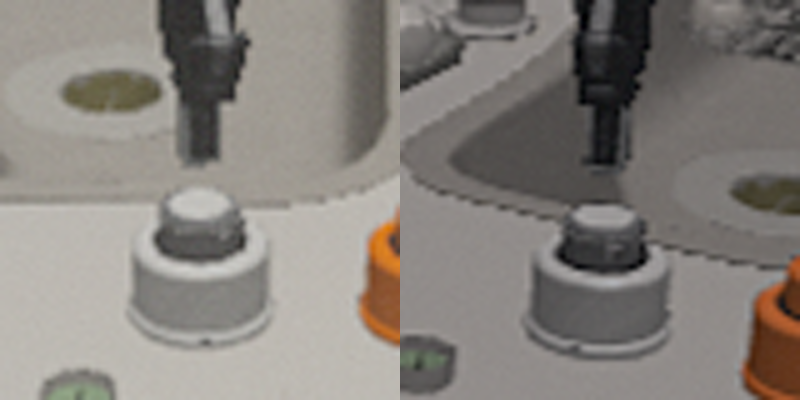

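View pics/w2.png

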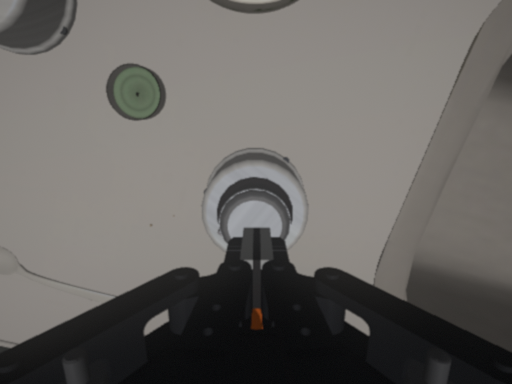

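The fingers are centred over the cap in both outside views. I'll descend in small steps.

Emit:
{"api": "arm_command", "payload": {
  "targets": [
    {"dp": [0.01,0,0],"turn": [0,0,0],"grip": -1},
    {"dp": [0.01,0,0],"turn": [0,0,0],"grip": -1},
    {"dp": [0.005,0,0],"turn": [0,0,0],"grip": -1},
    {"dp": [0.005,0,0],"turn": [0,0,0],"grip": -1},
    {"dp": [0,0,0],"turn": [0,0,0],"grip": -1}
  ]
}}

```text
clock: 2.95
position: [0.5283, -0.2238, 0.2341]
ee_rot: [-0.097, -0.7, -0.097, 0.701]
contact_force: [-1.7, 0.6, 4.0]
width: 0.0001
```

Emit:
{"api": "arm_command", "payload": {
  "targets": [
    {"dp": [0.004,0,0],"turn": [0,0,0],"grip": -1},
    {"dp": [0.004,0,0],"turn": [0,0,0],"grip": -1},
    {"dp": [0.003,0,0],"turn": [0,0,0],"grip": -1},
    {"dp": [0,0,0],"turn": [0,0,0],"grip": -1},
    {"dp": [0,0,0],"turn": [0,0,0],"grip": -1}
  ]
}}

```text
clock: 3.45
position: [0.5283, -0.2238, 0.2241]
ee_rot: [-0.097, -0.7, -0.097, 0.701]
contact_force: [-3.3, 0.9, 6.0]
width: -0.0001
```

Emit:
{"api": "arm_command", "payload": {
  "targets": [
    {"dp": [0.002,0,0],"turn": [0,0,0],"grip": -1},
    {"dp": [0.002,0,0],"turn": [0,0,0],"grip": -1},
    {"dp": [0,0,0],"turn": [0,0,0],"grip": -1},
    {"dp": [0,0,0],"turn": [0,0,0],"grip": -1}
  ]
}}

```text
clock: 3.85
position: [0.5283, -0.2238, 0.2205]
ee_rot: [-0.097, -0.7, -0.097, 0.701]
contact_force: [-1.7, 1.0, 7.2]
width: -0.0002
```

Emit:
{"api": "arm_command", "payload": {
  "targets": [
    {"dp": [0.001,0,0],"turn": [0,0,0],"grip": -1},
    {"dp": [0.001,0,0],"turn": [0,0,0],"grip": -1},
    {"dp": [0,0,0],"turn": [0,0,0],"grip": -1},
    {"dp": [0,0,0],"turn": [0,0,0],"grip": -1}
  ]
}}

```text
clock: 4.25
position: [0.5283, -0.2237, 0.2204]
ee_rot: [0.097, 0.7, 0.097, -0.7]
contact_force: [-5.6, 3.4, 18.8]
width: 0.0
```

The force jumped from 7 N to 19 N with no further travel, so the cap is at its stop (tip about 47 mm). Now I'll let go and retreat.

Emit:
{"api": "arm_command", "payload": {
  "targets": [
    {"dp": [-0.004,0,0],"turn": [0,0,0],"grip": -1},
    {"dp": [-0.005,0,0],"turn": [0,0,0],"grip": -1},
    {"dp": [-0.01,0,0],"turn": [0,0,0],"grip": -1},
    {"dp": [-0.03,0,0],"turn": [0,0,0],"grip": -1},
    {"dp": [-0.04,0,0],"turn": [0,0,0],"grip": -1},
    {"dp": [-0.04,0,0],"turn": [0,0,0],"grip": -1},
    {"dp": [0,0,0],"turn": [0,0,0],"grip": -1},
    {"dp": [0,0,0],"turn": [0,0,0],"grip": -1}
  ]
}}

```text
clock: 5.05
position: [0.5288, -0.2241, 0.3478]
ee_rot: [0.097, 0.701, 0.096, -0.7]
contact_force: [-1.3, 0.1, -0.2]
width: -0.0003
```

```bash
python3 - <<'E'
from h import *
s=manip.get_state();print(s['clock'],s['position'],s['contact_force'])
rows=[]
for n,f,pts in [('scene','c3',[(222,206),(292,185),(229,265),(337,195)]),('side','s3',[(206,200),(255,157),(268,270),(302,158)])]:
    im,_=snap(n,f)
    rows.append(np.hstack([cv2.resize(im[v-25:v+25,u-25:u+25],(200,200),interpolation=cv2.INTER_CUBIC) for u,v in pts]))
cv2.imwrite('pics/crops3.png',np.vstack(rows)[:,:,::-1])
E
```

```text
5.05 [ 0.52884074 -0.22408244  0.34775187] [-1.33824984  0.07801412 -0.17391034]
```

View pics/crops3.png

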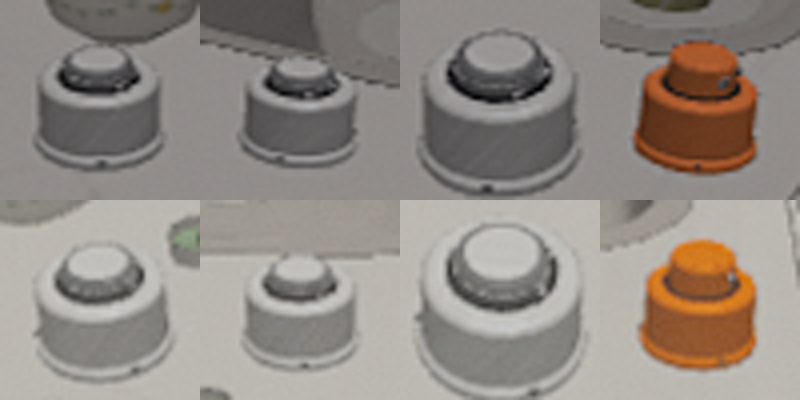

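All three grey caps now sit at the locked height, the orange one is unchanged, and the arm is clear.

```bash
python3 -c "
from rig import manip
print(manip.sign_off())"
```

```text
the job is handed in; nothing more can be done
None
```

The popped-up port is pressed in and locked like its neighbours, and the job is handed in at about 5 s of the 32 s allowed.

- **Choice:** the raised cap was on the grey port at about (0.527, -0.224). The orange look-alike beside it at about (0.40, -0.22) was left alone.
- **Press:** I pressed with the shut fingertips until the upward force jumped from 7 N to 19 N with no further travel. The fingertips were then at about 47 mm, which is the stop.
- **Last check:** after retreating about 13 cm, both outside cameras show all three grey caps low, looking locked. The orange part is unchanged, and the force reading is near zero. I judged the final cap heights by eye and did not measure them.
- **Disagreements:** the position from the outside cameras and from the wrist camera differed by up to about 10 mm. I aimed between them, and the fingers looked centred on the cap before the press. The heights I triangulated from the two outside pictures came out 3–12 mm low, worst for the locked port at about (0.62, -0.03).

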